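# Hold a jar in the one-hand ratchet clamp

## Robot

A 7-joint arm with a two-finger parallel gripper is mounted at the origin on a cart in front of the work surface, level with it; the furniture and walls round the work are solid. World frame = base frame: x ahead of the robot, y to its left, z up, the work surface at z = 0. Lengths are in m, angles in rad, forces in N, time in s.
With the tool pointing down it reaches from about 0.4 to 0.75 m from the base axis. Payload 19.5 kg.
Tool frame: the origin (TCP) lies midway between the tips of the shut fingers; the grasp point (between the pads) lies 19 mm behind it (grip_depth is the distance from the TCP to the grasp point, in m); z points along the fingers, x is the direction in which the jaws open and shut, and the axes are right-handed (so a half turn about z gives the same grasp; the last joint's range is limited). The gripper opens to 85 mm and grips with 20 to 120 N. Pads are 22 mm wide; open, the fingers measure 114 mm over their backs; the gripper's body (76 mm by 85 mm) begins 54 mm behind the grasp point. The pads swing forward as they close: fully open they stand 13 mm farther back than shut.
Start: joints at [-1.381, 0.707, -0.028, 1.485, 0.022, 0.951, -0.075], TCP at [0.132, 0.56, 0.231] pointing down, gripper open.
Joint ranges: [-2.71, 2.71], [-0.32, 2.16], [-1.57, 1.52], [0, 2.45], [-1.46, 4.6], [0, 2.02], [-2.83, 2.83]. Speed limits (rad/s): [1.89, 1.89, 2.57, 2.57, 3.01, 3.01, 3.01].

## Interface

Orientations are given as a rotation vector (axis times angle).
In Python, from plant import * gives the robot as it stands.
- The arm moves only by the tool jog_arm, never from a script. Its argument "targets" is a list of rows, each a list of 7 numbers: the shift along the world's x, y, z in mm, then the turn, a rotation vector about the world's x, y, z in rad, then the finger opening in mm, from 0 to 85.4. In form: [[tx, ty, tz, rx, ry, rz, fingers], ...]. A call has 1 to 20 rows; each row is the pose to reach, as a shift and turn from the pose measured when the call began; what a row does not reach only later rows make up. A row lasts 1/12 s, in which the tool goes at most 41.7 mm and 7.16 degrees, less where a joint would pass 70% of its speed; a pose out of reach is approached as far as the arm can. A call with a gripper value outside its range is refused whole. The fingers move at their own pace and stop on an object; the grip force is fixed at half the most. Time passes only in rows, so rows that repeat a pose let the fingers close. It gives the time, the measured TCP pose, the force and the opening at its end, in the units of the state.
- sense(): the state, without advancing time (a new reading comes with each control period).
- snapshot(name): name is "scene" or "top" or "wrist"; returns the picture (480x640x3 uint8, red, green, blue); there is no depth.
- calibration(name): a dict with "mtx" (3x3 intrinsics, pixels), "R" (3x3) and "t" (3): a world point X has camera coordinates R X + t. Camera axes: x right, y down, z forward; pixel columns grow to the right and rows downward; lengths in m; the calibration is good to about 2 mm. A picture is of the moment at which its call begins: read the wrist's pose just before it. calibration takes no time and is no camera call; for the wrist camera it gives the pose at the moment of the call.
- job_done(): hands the job in, once; it reports no verdict.
The state is a dict: "t": time; "joints": joint angles; "dq": joint speeds; "effort": joint torques, N m; "position": TCP position; "ee_rot": TCP orientation; "force": force on the tool from outside, world axes, zero at the start; "wrist_torque": the same for the moment, N m; "width": finger opening in m.
Only numpy, scipy, OpenCV 4.12 (cv2) and the standard library are available. Lean on these libraries where they do the work, as an engineer would, in place of code of your own. Each camera call takes 0.05 s, during which the arm holds its last target. There are 200 camera calls.

## Task

Stand the small jar with the pale grey lid upright on the black mat of the wooden jar clamp, between V block and sprung pad, and let go of it; leave the other things alone. Then squeeze the orange trigger towards the black handle again and again, moving the jaw by the trigger only, until the pad presses the jar against the V block and the black pointer on the jaw stands over the green band; never let it run into the red, or the glass breaks. Finish while holding the trigger squeezed, pointer in the green, clamp and jar standing, so that I can undo the stuck lid.

Things in the scene. Friction and masses are not known exactly. Their poses are not given: they have to be found in the camera images.
- jar: the jar to clamp: round glass jar of brown balls with a pale grey screw lid, 54 mm diameter, 75 mm tall, about 0.17 kg; body and shoulders can be gripped anywhere up to 65 mm above its base. Origin at the centre of its underside, z up
- black_lid_jar: bystander: a 60 mm wide, 85 mm tall glass jar with a BLACK lid; origin at the centre of its underside
- ramekin: bystander: white ramekin, 80 mm wide, 42 mm tall; origin at the centre of its underside
- timer: bystander: white kitchen timer, 65 mm wide, 56 mm tall; origin at the centre of its underside
- salt: bystander: salt shaker, 44 mm wide, 90 mm tall; origin at the centre of its underside
- clamp: jar clamp, 1.2 kg, loose on the worktop (slides above about 7 N). Pale wooden base 300 x 90 x 12 mm, long along x; at its -x end a grey housing 95 mm high with an upright black fixed handle (x = -118 to -100 mm, 24 mm wide, top z = 173 mm); orange trigger in front (+x) of it; V block at the +x end. Origin: centre of the base's underside, z up; this frame is used below
- anvil: the fixed rubber-faced V block at the +x end of the base, 46 mm wide in y, from 12 to 62 mm high; the bottom of the V is at x = 120 mm; a jar seated in it has its centre at about x = 95 mm. Same frame as the clamp
- jaw: moving jaw: grey carriage, toothed bar, gauge plate; slides to +x. Its x in the clamp frame is its advance (starts at 0 to 15 mm, at most 78). A full squeeze and release drives it about 10 mm (teeth 5 mm apart: the first 0 to 5 mm of drive may be lost). Trigger let go: it stays (friction 2.4 N), but under pressure it springs back until the pad is pressed in only about 4 mm, so keep squeezing to keep the grip
- pad_face (a point): centre of the rubber front face of the sprung pad in front of the jaw, 40 mm high, 30 mm wide in y, 42 mm tall; with the pad not pressed in it stands at clamp x = 20 mm + the jaw's advance
- pad (a joint): how far the pad is pressed back into the jaw against its spring, 0 to 0.020 m; spring 0.5 N per mm. Shown by the black pointer over the gauge plate on top of the jaw: white 0 to 6 mm, GREEN 6 to 11 mm, RED above. The glass breaks above 12.5 mm (about 6 N), which one full squeeze too many does
- trigger (a joint): angle of the trigger, 0 = released (its spring returns it there), 0.44 rad = fully squeezed against the handle; it pivots at x = -78 mm, z = 82 mm. 0.1 rad moves the driving tooth 3.1 mm. Needs about 3 N at the grip to pump freely, up to about 8 N when the pad is loaded
- trigger_grip: the orange trigger lever, 12 mm thick, 24 mm wide in y, top at z = 173 mm; its frame lies at the pivot and turns with it
- grip_mid (a point): fixed to the clamp at x = -88, z = 145 mm: midway between the handle's rear face and the released trigger's front face, 60 mm apart here; 32 mm apart when fully squeezed. Take both between the fingers from above, closing along the clamp's x; the clamp slides to suit closing fingers but not back: open to 80 mm or re-centre, so that the trigger can return
- jar_spot (a point): point on the black mat (clamp x = 84 mm, z = 12 mm) where the jar is well placed, about 11 mm short of the V block
Not all that is in view belongs to the job. Leave any blue, purple or turquoise look-alike of the jar alone.

How it is judged:
By the outcome, as a careful person would: the job done as asked, in the order asked, and still so for the second after the job is handed in, while the arm keeps its last pose, push and grip.
It also fails if it takes over 72 s, if anything falls off the work surface, if the arm or the gripper's body presses on something with over 40 N, if the wrist force passes 120 N, or if a joint passes its speed limit or range.

## Working session

There is one attempt and no reset: what is moved stays moved. The work goes in short steps, Python scripts to look and compute and a tool call to move; the robot and the scene stay as the last step left them, time stands still between calls to the robot, and variables do not carry over. Pictures are saved under pics/ and viewed, about 8 in all and at most 12, crops included, and the job is handed in when it is done.

Besides the shell and the picture viewer there is one more tool, called after "Call:" by a JSON object that holds its "fn" and its "kwargs". jog_arm: Moves the arm, as the interface text tells. Its arguments: {"type":"object","properties":{"targets":{"type":"array","items":{"type":"array","items":{"type":"number"}}}},"required":["targets"]}

```bash
mkdir -p pics; ls; python3 - <<'E'
from plant import *
import cv2,numpy as np
s=sense();print({k:np.round(v,3) for k,v in s.items()})
for n in("scene","top"):
    cv2.imwrite(f"pics/{n}0.png",snapshot(n)[:,:,::-1]);c=calibration(n);print(n,np.round(-c["R"].T@c["t"],3),c["R"].round(3).tolist())
E
```

```text
pics
{'t': np.float64(0.0), 'joints': array([-1.381,  0.707, -0.028,  1.485,  0.022,  0.951, -0.076]), 'dq': array([-0.   ,  0.001, -0.   , -0.001,  0.   ,  0.   ,  0.   ]), 'effort': array([ 1.0000e-03, -8.8323e+01,  1.2350e+00, -2.3616e+01,  1.7000e-02,
        7.0000e-03, -0.0000e+00]), 'position': array([0.132, 0.559, 0.231]), 'ee_rot': array([ 2.463e+00,  1.949e+00, -1.000e-03]), 'force': array([ 0.205, -0.011,  0.331]), 'wrist_torque': array([ 0.008, -0.011, -0.011]), 'width': np.float64(0.086)}
scene [0.312 0.606 0.862] [[-0.918, -0.396, -0.019], [-0.288, 0.7, -0.654], [0.273, -0.594, -0.756]]
top [ 0.328 -0.004  1.379] [[0.053, -0.999, 0.007], [-0.976, -0.053, -0.211], [0.211, 0.005, -0.977]]
```

View pics/top0.png

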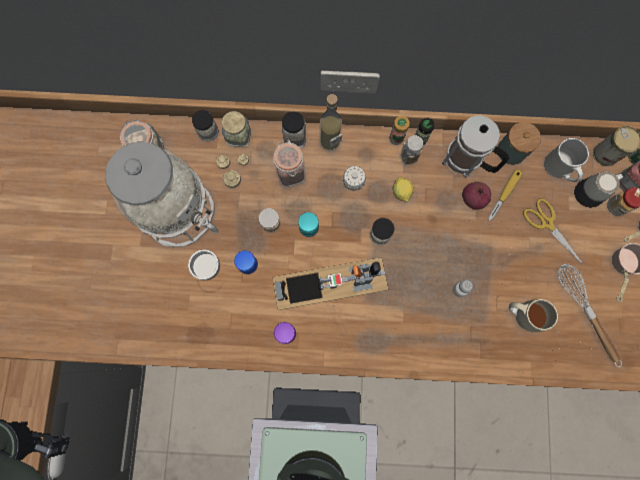

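View pics/scene0.png

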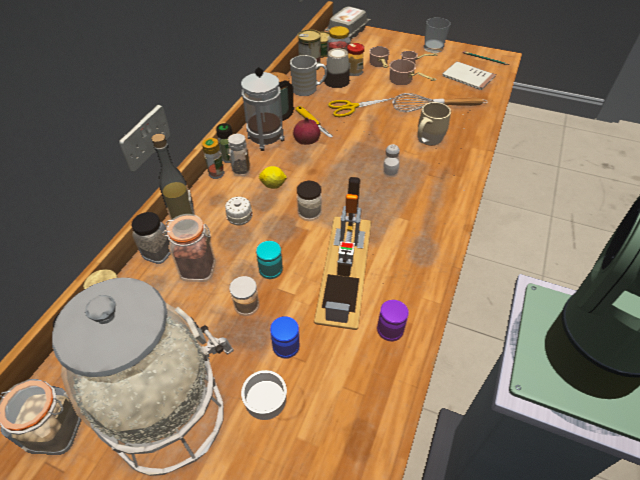

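Top view: robot at the bottom, clamp at (330,283) with its V block at the left end (280,291) and the handle at the right (376,268). Candidates for the jar are the pale grey lid (269,219), teal (308,223), blue (245,262), purple (284,332) and the black lid (382,230). The round white things are the ramekin (203,264) and the timer (354,178). The pale grey one at (269,219), scene (244,290), fits. I'll confirm it in a crop.

```bash
cat > h.py <<'E'
from plant import *
import cv2,numpy as np
from scipy.spatial.transform import Rotation as Ro
def ray(c,u,v,z):
    o=-c["R"].T@c["t"];d=c["R"].T@np.linalg.inv(c["mtx"])@[u,v,1];return (o+d*(z-o[2])/d[2])
def proj(c,X):
    p=c["mtx"]@(c["R"]@np.array(X)+c["t"]);return p[:2]/p[2]
def blobs(m,a=20):
    n,l,st,ce=cv2.connectedComponentsWithStats(m.astype(np.uint8));return [(st[i].tolist(),ce[i].round(1).tolist()) for i in range(1,n) if st[i,4]>a]
def clampT(T,p): # T=(x,y,yaw)
    c,s=np.cos(T[2]),np.sin(T[2]);return np.array([T[0]+c*p[0]-s*p[1],T[1]+s*p[0]+c*p[1],p[2]])
E
python3 - <<'E'
from h import *
a=cv2.imread("pics/top0.png");s=cv2.imread("pics/scene0.png")
T=cv2.resize(a[190:320,180:400],None,fx=3.6,fy=3.6,interpolation=cv2.INTER_CUBIC)
cv2.imwrite("pics/crop1.png",T)
c=calibration("top");cs=calibration("scene")
print(c["mtx"][0,0],cs["mtx"][0,0])
h=cv2.cvtColor(a,cv2.COLOR_BGR2HSV)
m=(h[:,:,1]<60)&(h[:,:,2]>110);print([b for b in blobs(m,40) if 150<b[1][0]<420 and 150<b[1][1]<340])
print("jar",ray(c,269,218,.075), "black",ray(c,382,230,.085),"blue",ray(c,245,262,.075),"teal",ray(c,308,222,.075),"purple",ray(c,284,332,.075),"ram",ray(c,203,264,.042),"timer",ray(c,354,178,.056),"salt",ray(c,463,288,.09))
E
```

```text
513.2523677101033 483.84929409919664
[([105, 123, 110, 124, 7125], [154.4, 186.3]), ([278, 147, 20, 19, 298], [287.5, 155.8]), ([273, 153, 32, 22, 144], [289.3, 167.0]), ([344, 166, 22, 23, 370], [354.3, 176.3]), ([258, 208, 22, 21, 341], [268.2, 217.9]), ([188, 249, 31, 31, 665], [203.7, 264.7]), ([337, 272, 36, 14, 167], [354.5, 278.1]), ([405, 272, 17, 17, 117], [414.6, 280.1]), ([319, 274, 18, 14, 116], [327.9, 281.1]), ([275, 281, 8, 19, 104], [278.2, 289.9]), ([353, 283, 20, 9, 104], [362.2, 287.2])]
jar [0.66025527 0.14530606 0.075     ] black [ 0.64167745 -0.15044775  0.085     ] blue [0.54033234 0.19815118 0.075     ] teal [0.65504955 0.04262402 0.075     ] purple [0.36874637 0.08584926 0.075     ] ram [0.53441828 0.31314105 0.042     ] timer [ 0.78924739 -0.0738449   0.056     ] salt [ 0.50132228 -0.35833253  0.09      ]
```

View pics/crop1.png

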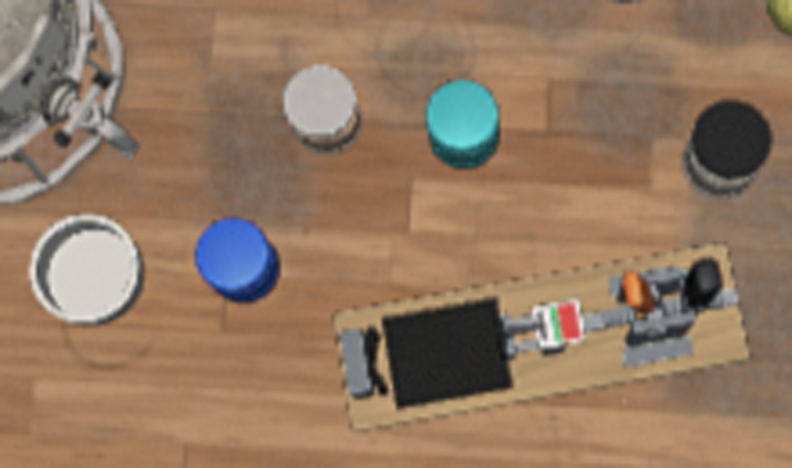

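Crop: the pale grey lid at crop (320,102) with brown contents below is the jar. The clamp base corners are at crop (333,313), (725,243), (748,355) and (353,430), and the V block is on the left.

```bash
python3 - <<'E'
from h import *
c=calibration("top")
P=np.array([ray(c,180+u/3.6,190+v/3.6,.012) for u,v in [(333,313),(725,243),(748,355),(353,430)]])
print(P.round(4),np.linalg.norm(P[0]-P[1]),np.linalg.norm(P[1]-P[2]))
d=P[0]-P[1]+P[3]-P[2];yaw=np.arctan2(d[1],d[0]);m=P.mean(0);T=(m[0],m[1],yaw);print(T,np.degrees(yaw))
print("spot",clampT(T,(.084,0,.012)),"grip",clampT(T,(-.088,0,.145)))
# scene check of jar: lid centre from scene
cs=calibration("scene");print(proj(cs,[.660,.1453,.075]),[proj(cs,p).round(0) for p in P])
a=cv2.imread("pics/scene0.png");cv2.imwrite("pics/crop2.png",a)
h=cv2.cvtColor(a,cv2.COLOR_BGR2HSV)[270:320,225:265];mm=(h[:,:,1]<50)&(h[:,:,2]>130);print(blobs(mm,20))
s=sense();R=Ro.from_rotvec(s["ee_rot"]).as_matrix();print(R.round(3))
E
```

```text
[[ 0.5141  0.1309  0.012 ]
 [ 0.5829 -0.1592  0.012 ]
 [ 0.4994 -0.1787  0.012 ]
 [ 0.4285  0.1099  0.012 ]] 0.298209982062659 0.08572123179359806
(np.float64(0.5062152504726108), np.float64(-0.024282381389881487), np.float64(1.807447176028516)) 103.55909487927315
spot [0.48652161 0.05737642 0.012     ] grip [ 0.52684669 -0.1098297   0.145     ]
[244.7774883 284.670401 ] [array([315., 320.]), array([335., 215.]), array([371., 219.]), array([359., 326.])]
[([4, 6, 27, 22, 459], [17.4, 16.8])]
[[ 0.23   0.973 -0.   ]
 [ 0.973 -0.23  -0.001]
 [-0.001  0.    -1.   ]]
```

Call:
{"fn": "jog_arm", "kwargs": {"targets": [[22,-31,3,0,0,-0.08,85],[44,-62,6,0,0,-0.16,85],[66,-93,9,0,0,-0.24,85],[88,-124,12,0,0,-0.32,85],[110,-155,15,0,0,-0.4,85],[132,-186,18,0,0,-0.48,85],[154,-217,21,0,0,-0.56,85],[176,-248,24,0,0,-0.64,85],[198,-279,27,0,0,-0.72,85],[220,-310,30,0,0,-0.8,85],[250,-321,30,0,0,-0.87,85],[280,-332,30,0,0,-0.94,85],[315,-343,30,0,0,-1.01,85],[350,-354,30,0,0,-1.1,85],[385,-366,30,0,0,-1.1,85],[420,-378,30,0,0,-1.1,85],[455,-390,30,0,0,-1.1,85],[490,-402,30,0,0,-1.1,85],[523,-414,30,0,0,-1.1,85],[523,-414,30,0,0,-1.1,85]]}}

```text
t: 1.77
position: [0.6593, 0.1417, 0.2593]
ee_rot: [3.117, 0.368, 0.0]
force: [-0.1, -1.5, -0.6]
width: 0.0849
```

```bash
python3 - <<'E'
from h import *
s=sense();c=calibration("wrist");cv2.imwrite("pics/w1.png",snapshot("wrist")[:,:,::-1])
print(s["t"],s["position"],s["joints"],-c["R"].T@c["t"],c["R"].round(3).tolist(),proj(c,[.66,.145,.075]))
np.savez("w1.npz",**c)
E
```

```text
1.7667 [0.65932229 0.14167915 0.2592949 ] [-0.34271556  0.87461088  0.23105021  1.00256534 -0.1816106   1.28243966
  0.09454076] [0.64032159 0.21955467 0.4019375 ] [[0.972, 0.233, 0.0], [0.222, -0.924, 0.311], [0.073, -0.303, -0.95]] [326.1882212  215.73746907]
```

View pics/w1.png

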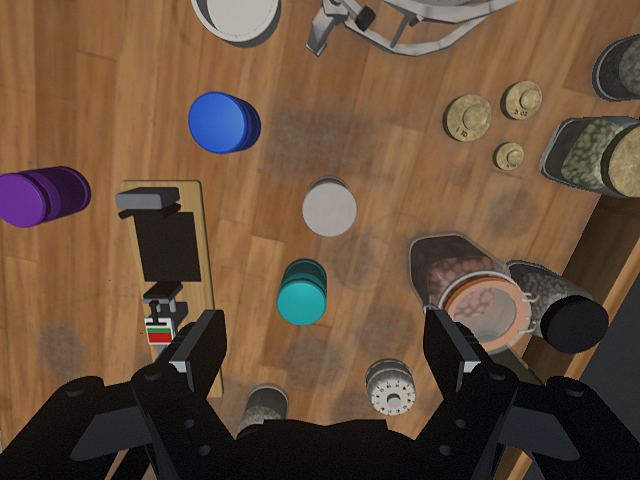

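Wrist view: jar lid at about (330,208), teal at (302,300). The clamp's V-end corners are at (121,181) and (200,181), and its right edge runs down to (222,396). The gauge is at (158,331) with the pointer in the white.

```bash
python3 - <<'E'
from h import *
c=dict(np.load("w1.npz"));a=cv2.imread("pics/w1.png")
h=cv2.cvtColor(a,cv2.COLOR_BGR2HSV)[160:260,280:380];m=(h[:,:,1]<45)&(h[:,:,2]>100)
b=blobs(m,300);print(b);u,v=b[0][0][0]+b[0][0][2]/2+280,b[0][0][1]+b[0][0][3]/2+160
print("jar",u,v,ray(c,u,v,.075))
m=a.max(2)<45
A,B,C=[ray(c,*p,.012) for p in[(122,181),(200,181),(222,396)]];print(A,B,C,np.linalg.norm(A-B))
y1=np.degrees(np.arctan2(*(B-C)[1::-1]));print("yaw by long edge",y1,"by short",np.degrees(np.arctan2(*(A-B)[1::-1]))-90)
print("mat corners",[ray(c,*p,.012).round(4) for p in[(135,213),(193,211),(200,281),(145,283)]])
# circle fit via contour
cnt=max(cv2.findContours(((h[:,:,1]<45)&(h[:,:,2]>100)).astype(np.uint8),0,1)[0],key=cv2.contourArea);e=cv2.fitEllipse(cnt);print(e, ray(c,e[0][0]+280,e[0][1]+160,.075))
E
```

```text
[([22, 23, 55, 54, 2310], [49.0, 49.2])]
jar 329.5 210.0 [0.66177576 0.15125142 0.075     ]
[0.43199697 0.11599752 0.012     ] [0.51696083 0.13638152 0.012     ] [ 0.5833553  -0.15193001  0.012     ] 0.08737485375123005
yaw by long edge 102.96839562671741 by short -256.50893813622685
mat corners [array([0.4486, 0.0823, 0.012 ]), array([0.5134, 0.1003, 0.012 ]), array([0.5321, 0.0145, 0.012 ]), array([ 0.4665, -0.004 ,  0.012 ])]
((49.02766799926758, 49.19571304321289), (52.972145080566406, 53.71673583984375), 94.03883361816406) [0.66114546 0.15191193 0.075     ]
```

Call:
{"fn": "jog_arm", "kwargs": {"targets": [[2,8,-20,0,0,0,85],[2,8,-55,0,0,0,85],[2,8,-90,0,0,0,85],[2,8,-125,0,0,0,85],[2,8,-155,0,0,0,85],[2,8,-180,0,0,0,85],[2,8,-205,0,0,0,85],[2,8,-225,0,0,0,85],[2,8,-233,0,0,0,85],[2,8,-233,0,0,0,70],[2,8,-233,0,0,0,50],[2,8,-233,0,0,0,48],[2,8,-233,0,0,0,48],[2,8,-233,0,0,0,48],[2,8,-233,0,0,0,48]]}}

```text
t: 3.07
position: [0.6596, 0.1516, 0.0283]
ee_rot: [3.119, 0.37, 0.001]
force: [-2.2, -0.1, 7.9]
width: 0.0504
```

Call:
{"fn": "jog_arm", "kwargs": {"targets": [[0,0,0,0,0,0,45],[0,0,0,0,0,0,45],[0,0,15,0,0,0,45],[0,0,30,0,0,0,45],[0,0,30,0,0,0,45],[0,0,30,0,0,0,45]]}}

```text
t: 3.57
position: [0.6601, 0.1517, 0.0596]
ee_rot: [3.119, 0.371, 0.004]
force: [0.4, -1.2, -2.4]
width: 0.0502
```

```bash
python3 - <<'E'
from h import *
print(sense()["t"],sense()["width"])
a=snapshot("wrist")[:,:,::-1];s=snapshot("scene")[:,:,::-1]
cv2.imwrite("pics/g1.png",np.hstack([cv2.resize(a[180:480,100:540],(440,300)),cv2.resize(s[200:400,180:380],(300,300))]))
E
```

```text
3.5667 0.050239985771765784
```

View pics/g1.png

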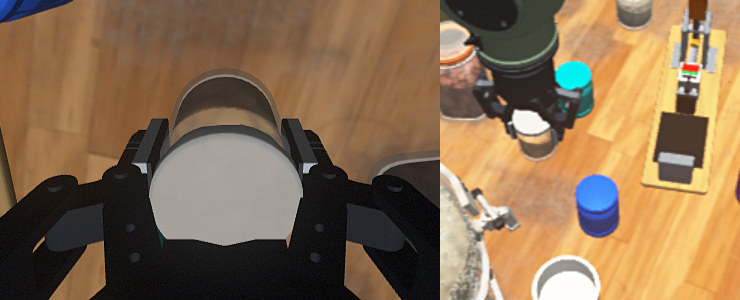

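```bash
python3 - <<'E'
from h import *
c=calibration("wrist");a=snapshot("wrist")[:,:,::-1]
h=cv2.cvtColor(a,cv2.COLOR_BGR2HSV);m=(h[:,:,1]<45)&(h[:,:,2]>130);m[:300]=0;m[421:]=0;m[:,:245]=0;m[:,410:]=0
# top edge arc of lid + sides in full image: rows
for v in (310,320,340,370,400):
    x=np.where(m[v])[0];print(v,x.min() if len(x) else None,x.max() if len(x) else None)
s=sense();R=Ro.from_rotvec(s["ee_rot"]).as_matrix()
for e in(-10,-5,0,5):
    X=s["position"]+R@[0,e/1e3,0];X[2]=.106
    print(e,proj(c,X),"far edge",proj(c,X-R@[0,.026,0]),proj(c,X+R@[0,.026,0]),"side",proj(c,X+R@[.026,0,0]))
E
```

```text
310 None None
320 292 359
340 264 388
370 250 402
400 255 394
-10 [325.0936122  359.69299843] far edge [325.15530762 286.34126097] [325.04018449 423.21499052] side [405.30682176 359.65621854]
-5 [325.08271422 372.59753109] far edge [325.14267153 301.308291  ] [325.03068916 434.4553237 ] side [404.20009897 372.55841273]
0 [325.07211006 385.15415138] far edge [325.13040171 315.8414864 ] [325.02143312 445.41240571] side [403.12320748 385.11283314]
5 [325.06178798 397.37674198] far edge [325.11848247 329.9594404 ] [325.01240742 456.09681002] side [402.07495719 397.33335395]
```

The wrist crop shows the jar upright between the fingers with its lid centred on the TCP, and the scene crop shows it off the table. Now I carry it above the spot.

Call:
{"fn": "jog_arm", "kwargs": {"targets": [[0,0,20,0,0,0,45],[0,0,45,0,0,0,45],[-10,-5,65,0,0,0,45],[-30,-16,65,0,0,0,45],[-55,-29,65,0,0,0,45],[-80,-43,65,0,0,0,45],[-105,-56,65,0,0,0,45],[-130,-70,65,0,0,0,45],[-150,-80,65,0,0,0,45],[-165,-88,65,0,0,0,45],[-172,-92,65,0,0,0,45],[-172,-92,65,0,0,0,45],[-172,-92,65,0,0,0,45]]}}

```text
t: 4.8
position: [0.4875, 0.0596, 0.1227]
ee_rot: [3.119, 0.37, -0.0]
force: [-0.7, 1.6, -2.1]
width: 0.0503
```

```bash
python3 - <<'E'
from h import *
c=calibration("wrist");cv2.imwrite("pics/w2.png",snapshot("wrist")[:,:,::-1]);np.savez("w2.npz",**c)
s=sense();print(s["t"],s["position"],s["ee_rot"],s["width"],s["force"])
T=(.5072,-.022,np.radians(103.2))
for p in [(.15,.045,.012),(.15,-.045,.012),(.15,.023,.062),(.15,-.023,.062),(.126,.023,.062),(.126,-.023,.062)]: print(p,proj(c,clampT(T,p)).round())
E
```

```text
4.85 [0.4877477  0.0599049  0.12263823] [3.11868863e+00 3.70895191e-01 1.68044380e-05] 0.05077225399973334 [-0.11668261  0.11395005 -1.87918575]
(0.15, 0.045, 0.012) [263. 153.]
(0.15, -0.045, 0.012) [389. 154.]
(0.15, 0.023, 0.062) [286. 158.]
(0.15, -0.023, 0.062) [367. 159.]
(0.126, 0.023, 0.062) [288. 200.]
(0.126, -0.023, 0.062) [365. 200.]
```

View pics/w2.png

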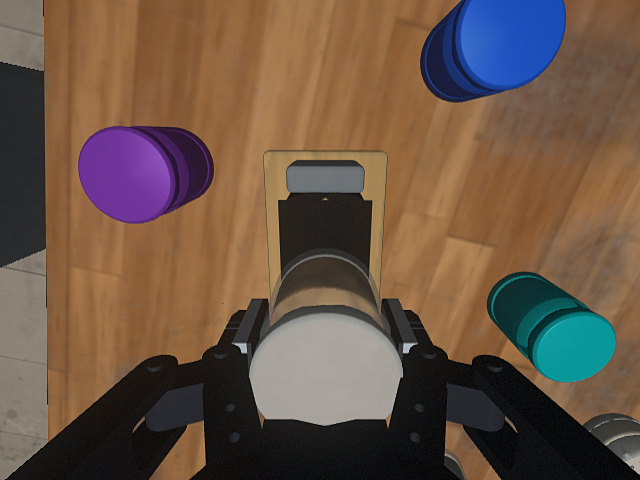

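Wrist view: base corners at (265,151) and (387,151) and V block at (325,176), within 2 px of prediction. The jar is centred over the mat, so I lower it.

Call:
{"fn": "jog_arm", "kwargs": {"targets": [[0,0,-20,0,0,0,45],[0,0,-40,0,0,0,45],[0,0,-58,0,0,0,45],[0,0,-70,0,0,0,45],[0,0,-77,0,0,0,45],[0,0,-80,0,0,0,45],[0,0,-82,0,0,0,45],[0,0,-82,0,0,0,45],[0,0,-82,0,0,0,45]]}}

```text
t: 5.6
position: [0.4881, 0.06, 0.0411]
ee_rot: [3.119, 0.371, 0.001]
force: [0.2, -0.8, -2.8]
width: 0.0504
```

Call:
{"fn": "jog_arm", "kwargs": {"targets": [[0,0,-1,0,0,0,45],[0,0,-2,0,0,0,45],[0,0,-2,0,0,0,45],[0,0,-2,0,0,0,45]]}}

```text
t: 5.93
position: [0.4885, 0.06, 0.0402]
ee_rot: [3.119, 0.371, 0.004]
force: [-2.7, 1.0, 20.2]
width: 0.051
```

Call:
{"fn": "jog_arm", "kwargs": {"targets": [[0,0,1,0,0,0,50],[0,0,1,0,0,0,60],[0,0,1,0,0,0,70],[0,0,1,0,0,0,80],[0,0,1,0,0,0,85],[0,0,1,0,0,0,85],[0,0,20,0,0,0,85],[0,0,45,0,0,0,85],[0,0,80,0,0,0,85],[0,0,115,0,0,0,85],[0,0,150,0,0,0,85],[0,0,180,0,0,0,85],[-5,0,200,0,0,0,85],[-5,0,200,0,0,0,85]]}}

```text
t: 7.1
position: [0.4841, 0.0601, 0.2437]
ee_rot: [3.119, 0.371, 0.011]
force: [-0.9, -0.2, 1.0]
width: 0.0851
```

```bash
python3 - <<'E'
from h import *
c=calibration("wrist");a=snapshot("wrist")[:,:,::-1];cv2.imwrite("pics/w3.png",a);np.savez("w3.npz",**c)
s=sense();print(s["t"],s["position"],s["ee_rot"],s["force"],s["joints"])
b=snapshot("scene")[:,:,::-1];cv2.imwrite("pics/v3.png",np.hstack([cv2.resize(a,(560,420)),cv2.resize(b[150:360,270:390],(240,420))]))
T=(.5072,-.022,np.radians(103.2))
for p in [(.15,.045,.012),(.15,-.045,.012),(.084,0,.087),(-.088,0,.173)]: print(p,proj(c,clampT(T,p)).round(),clampT(T,p))
E
```

```text
7.15 [0.48385226 0.06018129 0.24176811] [3.11914797 0.37114769 0.0083079 ] [-0.11817221 -0.75823752  0.00371091] [-0.31563884  0.57325476  0.21750584  1.78731226 -0.16426498  0.7932926
  0.21994861]
(0.15, 0.045, 0.012) [284. 148.] [0.42913632 0.11376105 0.012     ]
(0.15, -0.045, 0.012) [370. 148.] [0.51675842 0.13431262 0.012     ]
(0.084, 0, 0.087) [328. 228.] [0.48801853 0.05978063 0.087     ]
(-0.088, 0, 0.173) [327. 459.] [ 0.52729488 -0.10767494  0.173     ]
```

View pics/v3.png

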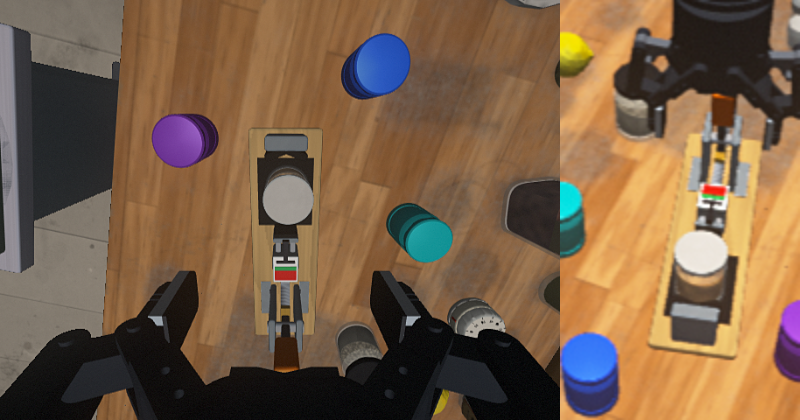

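The wrist view shows the jar upright on the mat, lid at (328,226) full-frame, with the gauge in white and the orange trigger at (328,417). Next I go over the trigger and turn 90°.

Call:
{"fn": "jog_arm", "kwargs": {"targets": [[3,-12,5,0,0,0.115,85],[6,-24,5,0,0,0.23,85],[9,-36,5,0,0,0.345,85],[12,-48,5,0,0,0.46,85],[15,-60,5,0,0,0.575,85],[18,-72,5,0,0,0.69,85],[21,-84,5,0,0,0.805,85],[24,-96,5,0,0,0.92,85],[27,-108,5,0,0,1.035,85],[30,-120,5,0,0,1.15,85],[33,-132,5,0,0,1.265,85],[36,-144,5,0,0,1.38,85],[40,-156,5,0,0,1.495,85],[43,-168,5,0,0,1.564,85],[43,-168,5,0,0,1.564,85],[43,-168,5,0,0,1.564,85]]}}

```text
t: 8.53
position: [0.5262, -0.1079, 0.2444]
ee_rot: [-1.953, -2.456, -0.004]
force: [-1.0, -0.7, 0.2]
width: 0.0849
```

```bash
python3 - <<'E'
from h import *
c=calibration("wrist");a=snapshot("wrist")[:,:,::-1];cv2.imwrite("pics/w4.png",a);np.savez("w4.npz",**c)
s=sense();print(s["t"],s["position"],s["ee_rot"],2*np.degrees(np.arctan2(s["ee_rot"][1],s["ee_rot"][0])),s["joints"].round(2))
T=(.5072,-.022,np.radians(103.2))
for p in [(-.118,.012,.173),(-.118,-.012,.173),(-.1,0,.173),(-.15,.045,.012),(-.15,-.045,.012)]: print(p,proj(c,clampT(T,p)).round())
E
```

```text
8.5833 [ 0.52622751 -0.10729066  0.24470277] [-1.95221045 -2.45679881 -0.0043121 ] -256.9423974538787 [ 0.3   0.64 -0.29  1.6   0.21  0.93  1.74]
(-0.118, 0.012, 0.173) [277. 244.]
(-0.118, -0.012, 0.173) [279. 278.]
(-0.1, 0, 0.173) [305. 261.]
(-0.15, 0.045, 0.012) [265. 168.]
(-0.15, -0.045, 0.012) [269. 248.]
```

View pics/w4.png

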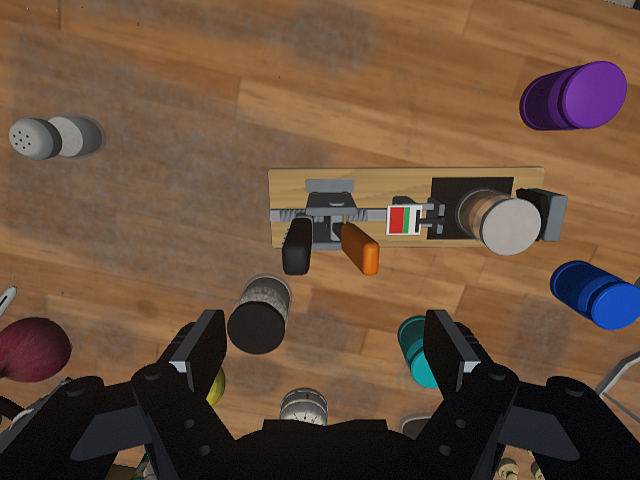

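Wrist view: handle top spans (284–310, 244–275), trigger top at (365,258), gauge at (404,221) and jar at (505,222). The handle sits about 3 mm further along clamp +x than predicted, so I correct for that and descend.

Call:
{"fn": "jog_arm", "kwargs": {"targets": [[0,3,-10,0,0,0,85],[0,3,-30,0,0,0,85],[0,3,-55,0,0,0,85],[0,3,-80,0,0,0,85],[0,3,-100,0,0,0,85],[0,3,-115,0,0,0,85],[0,3,-123,0,0,0,85],[0,3,-123,0,0,0,85],[0,3,-123,0,0,0,85]]}}

```text
t: 9.33
position: [0.5263, -0.1038, 0.122]
ee_rot: [-1.952, -2.457, -0.004]
force: [0.7, -0.1, -0.4]
width: 0.085
```

```bash
cat > look.py <<'E'
from h import *
import sys
c=calibration("wrist");a=snapshot("wrist")[:,:,::-1].copy();n=sys.argv[1];cv2.imwrite(f"pics/{n}.png",a);np.savez(f"{n}.npz",**c)
s=sense();print(s["t"].round(2),s["position"].round(4),s["width"].round(4),s["force"].round(1))
h=cv2.cvtColor(a,cv2.COLOR_BGR2HSV);H,S,V=cv2.split(h)
for nm,m in (("red",((H<6)|(H>172))&(S>150)&(V>70)),("green",(H>45)&(H<80)&(S>100)&(V>50)),("orange",(H>7)&(H<17)&(S>215)&(V>90))):
    print(nm,[b for b in blobs(m,25)][:6])
E
python3 look.py w5
```

```text
Traceback (most recent call last):
  File "look.py", line 4, in <module>
    s=sense();print(s["t"].round(2),s["position"].round(4),s["width"].round(4),s["force"].round(1))
                    ^^^^^^^^^^^^
AttributeError: 'float' object has no attribute 'round'
```

View pics/w5.png

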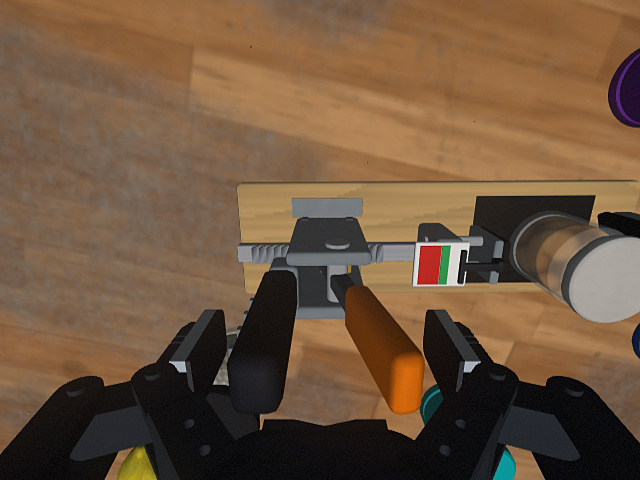

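```bash
cat > look.py <<'E'
from h import *
import sys
n=sys.argv[1]
if len(sys.argv)>2: a=cv2.imread(f"pics/{n}.png")
else:
    a=snapshot("wrist")[:,:,::-1].copy();cv2.imwrite(f"pics/{n}.png",a)
    s=sense();print(round(float(s["t"]),2),s["position"].round(4),round(float(s["width"]),4),s["force"].round(1))
H,S,V=cv2.split(cv2.cvtColor(a,cv2.COLOR_BGR2HSV))
big=lambda m:max(blobs(m,25),key=lambda b:b[0][4],default=None)
roi=np.zeros_like(V,bool);roi[225:310,340:]=1
r=big(roi&((H<6)|(H>172))&(S>150)&(V>70));g=big(roi&(H>45)&(H<80)&(S>90)&(V>50))
print("red",r,"green",g,"orange",big((H>7)&(H<17)&(S>215)&(V>90)))
y0,y1=g[0][1]+6,g[0][1]+g[0][3]-6;x0=r[0][0];p=V[y0:y1,x0:x0+60]
d=(p<70).mean(0);xs=np.where(d>.5)[0]+x0;print("dark cols",xs.tolist(),"red L,green L,R",r[0][0],g[0][0],g[0][0]+g[0][2])
E
python3 look.py w5 x
```

```text
red ([418, 246, 24, 38, 785], [428.9, 264.4]) green ([439, 246, 12, 38, 311], [444.1, 264.4]) orange ([346, 308, 79, 106, 3403], [391.1, 369.4])
dark cols [460, 461, 462, 463, 464, 465, 466, 467, 468, 469, 470, 471, 472, 473, 474, 475, 476, 477] red L,green L,R 418 439 451
```

Call:
{"fn": "jog_arm", "kwargs": {"targets": [[0,0,0,0,0,0,76],[0,0,0,0,0,0,68],[0,0,0,0,0,0,62],[0.5,-2,0,0,0,0,58],[1,-4,0,0,0,0,54],[1,-5,0,0,0,0,50],[2,-7,0,0,0,0,46],[2,-9,0,0,0,0,42],[3,-11,0,0,0,0,38],[3,-13,0,0,0,0,34],[3,-13,0,0,0,0,33],[3,-13,0,0,0,0,33]]}}

```text
t: 10.38
position: [0.5302, -0.1166, 0.1234]
ee_rot: [-1.954, -2.458, -0.007]
force: [-0.8, 0.5, 16.2]
width: 0.0337
```

```bash
python3 look.py s1
```

```text
10.43 [ 0.5302 -0.1166  0.1234] 0.034 [-0.5  0.2 16.6]
red ([458, 244, 26, 38, 790], [470.6, 262.4]) green ([479, 244, 14, 38, 313], [485.6, 262.3]) orange ([319, 319, 44, 91, 1813], [337.1, 373.8])
dark cols [501, 502, 503, 504, 505, 506, 507, 508, 509, 510, 511, 512, 513, 514, 515, 516, 517] red L,green L,R 458 479 493
```

Squeeze 1 drove the jaw about 5 mm and the pointer is still at 0. Next cycle: release, then squeeze.

Call:
{"fn": "jog_arm", "kwargs": {"targets": [[-1,4,2,0,0,0,44],[-2,8,2,0,0,0,54],[-3,13,2,0,0,0,66],[-3,13,2,0,0,0,72],[-3,13,2,0,0,0,72],[-3,13,2,0,0,0,72],[-3,13,2,0,0,0,66],[-3,13,2,0,0,0,62],[-2,11,2,0,0,0,58],[-2,9,2,0,0,0,54],[-2,8,2,0,0,0,50],[-1,6,2,0,0,0,46],[-1,4,2,0,0,0,42],[0,2,2,0,0,0,38],[0,0,2,0,0,0,34],[0,0,2,0,0,0,33],[0,0,2,0,0,0,33]]}}

```text
t: 11.85
position: [0.5306, -0.1166, 0.126]
ee_rot: [-1.954, -2.459, -0.009]
force: [0.1, 0.8, 13.7]
width: 0.0339
```

```bash
python3 look.py s2
```

```text
11.9 [ 0.5306 -0.1166  0.126 ] 0.0339 [ 0.1  1.4 14.3]
red ([472, 242, 26, 37, 761], [484.8, 259.9]) green ([493, 242, 14, 37, 303], [499.6, 259.8]) orange ([320, 336, 39, 67, 1593], [335.8, 370.5])
dark cols [515, 516, 517, 518, 519, 520, 521, 522, 523, 524, 525, 526, 527, 528, 529, 530, 531] red L,green L,R 472 493 507
```

Call:
{"fn": "jog_arm", "kwargs": {"targets": [[-1,4,0,0,0,0,44],[-2,8,0,0,0,0,54],[-3,13,0,0,0,0,66],[-3,13,0,0,0,0,80],[-3,13,0,0,0,0,80],[-3,13,0,0,0,0,80],[-3,13,0,0,0,0,80]]}}

```text
t: 12.48
position: [0.5276, -0.1039, 0.126]
ee_rot: [-1.955, -2.459, -0.009]
force: [-0.6, -0.0, -1.0]
width: 0.08
```

```bash
python3 look.py r2
```

```text
12.53 [ 0.5276 -0.1039  0.126 ] 0.0805 [ 0.  -0.2 -0.4]
red ([452, 242, 25, 37, 762], [463.9, 259.9]) green ([473, 242, 13, 37, 303], [478.8, 259.9]) orange ([350, 298, 78, 105, 3270], [394.7, 359.0])
dark cols [494, 495, 496, 497, 498, 499, 500, 501, 502, 503, 504, 505, 506, 507, 508, 509, 510, 511] red L,green L,R 452 473 486
```

View pics/r2.png

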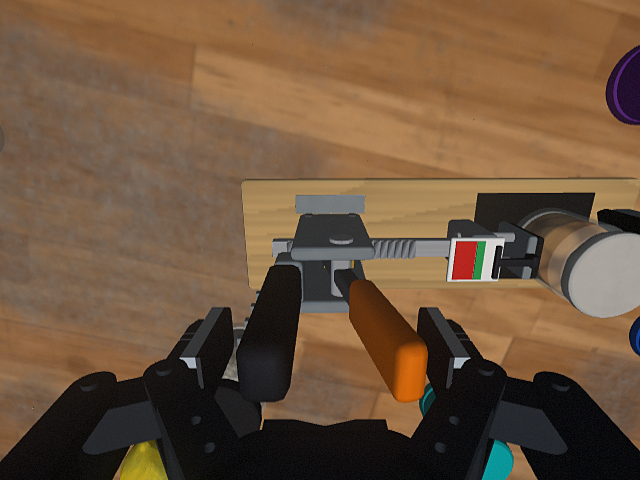

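Released view: the trigger is fully back, the pointer is at the white end (497), and the jaw is about 14 mm on with the pad nearly at the jar. Squeeze 3.

Call:
{"fn": "jog_arm", "kwargs": {"targets": [[0,0,0,0,0,0,72],[0,0,0,0,0,0,64],[0,0,0,0,0,0,61],[0.5,-2,0,0,0,0,58],[1,-4,0,0,0,0,54],[1,-5,0,0,0,0,50],[2,-7,0,0,0,0,46],[2,-9,0,0,0,0,42],[3,-11,0,0,0,0,38],[3,-13,0,0,0,0,34],[3,-13,0,0,0,0,32],[3,-13,0,0,0,0,32]]}}

```text
t: 13.53
position: [0.5311, -0.1168, 0.1267]
ee_rot: [1.955, 2.459, 0.01]
force: [0.0, -0.1, 15.6]
width: 0.033
```

```bash
python3 look.py s3
```

```text
13.58 [ 0.5311 -0.1168  0.1267] 0.0331 [-0.7 -1.5 15.3]
red ([488, 240, 26, 38, 771], [500.6, 258.7]) green ([509, 240, 14, 38, 311], [515.3, 258.4]) orange ([320, 339, 38, 61, 1575], [335.9, 368.1])
dark cols [527, 528, 529, 530, 531, 532, 533, 534, 535, 536, 537, 538, 539, 540, 541, 542, 543, 544, 545, 546, 547] red L,green L,R 488 509 523
```

Call:
{"fn": "jog_arm", "kwargs": {"targets": [[-1,4,0,0,0,0,44],[-2,8,0,0,0,0,54],[-3,13,0,0,0,0,66],[-3,13,0,0,0,0,80],[-3,13,0,0,0,0,80],[-3,13,0,0,0,0,80],[-3,13,0,0,0,0,72],[-3,13,0,0,0,0,64],[-3,13,0,0,0,0,61],[-2,11,0,0,0,0,58],[-2,9,0,0,0,0,54],[-2,8,0,0,0,0,50],[-1,6,0,0,0,0,46],[-1,6,0,0,0,0,46],[-1,6,0,0,0,0,46]]}}

```text
t: 14.83
position: [0.53, -0.1108, 0.1267]
ee_rot: [1.955, 2.459, 0.011]
force: [-1.0, 1.1, 2.9]
width: 0.0461
```

```bash
python3 look.py s4a
```

```text
14.88 [ 0.53   -0.1108  0.1267] 0.0459 [0.2 1.1 3.2]
red ([483, 240, 27, 38, 759], [495.7, 257.9]) green ([504, 240, 14, 38, 310], [510.3, 258.3]) orange ([358, 343, 36, 61, 1880], [375.1, 372.9])
dark cols [523, 524, 525, 526, 527, 528, 529, 530, 531, 532, 533, 534, 535, 536, 537, 538, 539, 540, 541, 542] red L,green L,R 483 504 518
```

Call:
{"fn": "jog_arm", "kwargs": {"targets": [[0.5,-1,0,0,0,0,43],[0.5,-3,0,0,0,0,40],[0.5,-3,0,0,0,0,40]]}}

```text
t: 15.13
position: [0.5308, -0.1136, 0.1269]
ee_rot: [1.955, 2.459, 0.012]
force: [-0.4, 1.7, 7.7]
width: 0.0399
```

```bash
python3 look.py s4b
```

```text
15.18 [ 0.5308 -0.1136  0.127 ] 0.0401 [-0.4  2.7  6.2]
red ([493, 240, 27, 37, 763], [505.9, 257.9]) green ([514, 240, 15, 37, 303], [520.6, 257.9]) orange ([336, 342, 35, 60, 1873], [352.3, 371.0])
dark cols [533, 534, 535, 536, 537, 538, 539, 540, 541, 542, 543, 544, 545, 546, 547, 548, 549, 550, 551, 552] red L,green L,R 493 514 529
```

Call:
{"fn": "jog_arm", "kwargs": {"targets": [[0.5,-2,0,0,0,0,37],[1,-3,0,0,0,0,35],[1,-3,0,0,0,0,35]]}}

```text
t: 15.43
position: [0.5315, -0.1159, 0.1271]
ee_rot: [-1.954, -2.459, -0.012]
force: [-3.7, 4.8, 10.9]
width: 0.0348
```

```bash
python3 look.py s4c; python3 - <<'E'
import cv2
a=cv2.imread('pics/s4c.png');cv2.imwrite('pics/s4cz.png',cv2.resize(a[170:330,440:640],None,fx=3.5,fy=3.5,interpolation=cv2.INTER_CUBIC))
E
```

```text
15.48 [ 0.5315 -0.1159  0.1272] 0.0349 [-4.   5.9 10.9]
red ([501, 239, 27, 38, 780], [513.6, 257.3]) green ([521, 239, 15, 38, 310], [528.3, 257.5]) orange ([320, 338, 31, 60, 1603], [335.6, 367.3])
dark cols [537, 538, 539, 540, 541, 542, 543, 544, 549, 550, 551, 552, 553, 554, 555, 556, 557, 558, 559, 560] red L,green L,R 501 521 536
```

View pics/s4cz.png

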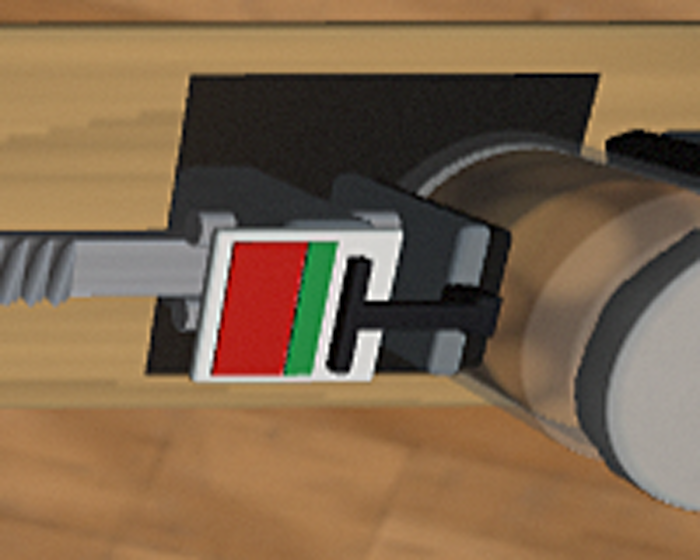

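Zoom: pointer at crop (350,315), still in white, just right of the green (crop 290–335). The pad is on the jar. I'll make the gauge reading finer: per row, pointer centre against the band edges.

```bash
cat > gauge.py <<'E'
from h import *
import sys
def read(a):
    H,S,V=cv2.split(cv2.cvtColor(a,cv2.COLOR_BGR2HSV));roi=np.zeros_like(V,bool);roi[225:310,340:]=1
    gm=roi&(H>45)&(H<80)&(S>90)&(V>50);b=max(blobs(gm,25),key=lambda b:b[0][4])[0];out=[]
    for y in range(b[1]+9,b[1]+b[3]-7):
        x=np.where(gm[y,b[0]:b[0]+b[2]])[0]+b[0];l=cv2.resize(V[y:y+1,x[0]-25:x[-1]+30].astype(np.float32),None,fx=8,fy=1,interpolation=cv2.INTER_CUBIC)[0]
        w=V[y,x[0]-25:x[-1]+30].astype(float);k=np.arange(x[0]-25,x[-1]+30)
        d=(w<80);i=np.where(d)[0]
        if not len(i):continue
        run=[i[0]]
        for j in i[1:]:
            if j==run[-1]+1:run.append(j)
            else:break
        if len(run)>9:continue
        q=np.arange(run[0]-2,run[-1]+3);wt=np.clip(130-w[q],0,None);out.append((k[0]+(q*wt).sum()/wt.sum()-(x[-1]+.5),x[-1]-x[0]+1,len(run)))
    return np.median(out,0).round(2) if out else None,len(out)
for n in sys.argv[1:]:
    if n[0]=="+":
        n=n[1:];cv2.imwrite(f"pics/{n}.png",snapshot("wrist")[:,:,::-1]);s=sense();print(round(float(s["t"]),2),s["force"].round(1),round(float(s["width"]),4))
    print(n,*read(cv2.imread(f"pics/{n}.png")))
E
python3 gauge.py w5 s1 s2 r2 s3 s4a s4b s4c
```

```text
w5 [13.83  8.    6.  ] 14
s1 [14.43  8.    6.  ] 14
s2 [3.24 8.   3.5 ] 16
r2 [14.01  8.    6.  ] 15
s3 [-7.5  8.   1. ] 15
s4a [1.41 8.   4.  ] 16
s4b [-7.5  8.   1. ] 15
s4c [-7.5  8.   1. ] 17
```

```bash
python3 - <<'E'
s=open('gauge.py').read()
i=s.index("    H,S,V");j=s.index("for n in sys")
s=s[:i]+'''    H,S,V=cv2.split(cv2.cvtColor(a,cv2.COLOR_BGR2HSV));roi=np.zeros_like(V,bool);roi[225:310,340:]=1
    rm=roi&((H<8)|(H>172))&(S>150)&(V>90);b=max(blobs(rm,25),key=lambda b:b[0][4])[0];out=[]
    for y in range(b[1]+9,b[1]+b[3]-7):
        x=np.where(rm[y,b[0]:b[0]+b[2]])[0]+b[0];e=x[-1];k=np.arange(e+2,e+34);w=V[y,e+2:e+34].astype(float)
        i=np.where(w<75)[0]
        if not len(i):continue
        run=[i[0]]
        for j in i[1:]:
            if j==run[-1]+1:run.append(j)
            else:break
        if len(run)>9:continue
        out.append((k[run].mean()-e-.5,e-x[0]+1,len(run)))
    m=np.median(out,0).round(2) if out else None
    return m,len(out)
'''+s[j:]
open('gauge.py','w').write(s)
E
python3 gauge.py w5 s1 s2 r2 s3 s4a s4b s4c
python3 - <<'E'
from h import *
c=calibration("wrist");a=cv2.imread('pics/s4c.png')
print(c["mtx"][0,0],-c["R"].T@c["t"])
E
```

```text
w5 [22.75 21.    6.  ] 14
s1 [23. 21.  6.] 13
s2 [22.5 21.   7. ] 11
r2 [22.5 21.   7. ] 13
s3 [19.5 20.5  7. ] 14
s4a [19.5 21.   7. ] 14
s4b [19.5 20.   7. ] 14
s4c [15.5 20.   7. ] 14
345.1874938223868 [ 0.45322455 -0.13421833  0.26953411]
```

```bash
python3 - <<'E'
from h import *
P=[];U=[]
for n in("w4","w5"):
    c=dict(np.load(n+".npz"));a=cv2.imread(f"pics/{n}.png");H,S,V=cv2.split(cv2.cvtColor(a,cv2.COLOR_BGR2HSV))
    m=((H<6)|(H>172))&(S>150)&(V>70);m[:200]=0;m[300:]=0;m[:,:380]=0;m[:,520:]=0
    b=max(blobs(m,20),key=lambda b:b[0][4]);print(n,b);U.append(np.array(b[1]));P.append(c["mtx"]@np.c_[c["R"],c["t"]])
X=cv2.triangulatePoints(P[0],P[1],U[0].reshape(2,1),U[1].reshape(2,1)).ravel();X=X[:3]/X[3];print("red centre",X)
c=dict(np.load("w5.npz"));u=U[1]
for z in (X[2]-.01,X[2],X[2]+.01): 
    A=ray(c,u[0]-10,u[1],z);B=ray(c,u[0]+10,u[1],z);print(z,"px/mm",20/np.linalg.norm(A-B)/1e3)
E
```

```text
w4 ([389, 208, 15, 25, 329], [396.2, 220.0])
w5 ([418, 246, 24, 38, 785], [428.9, 264.4])
red centre [ 0.51115203 -0.0382244   0.06014401]
0.050144014748184626 px/mm 1.496368821789017
0.06014401474818463 px/mm 1.5694505909000613
0.07014401474818463 px/mm 1.6500374447603183
```

Two-view triangulation puts the gauge at about 1.55 px/mm. The pointer is now pressed in about 4.5–5 mm (parallax-corrected) and I'm aiming for 8.5 mm, which is d ≈ 10 px. Release and re-squeeze gradually.

Call:
{"fn": "jog_arm", "kwargs": {"targets": [[-1,4,0,0,0,0,44],[-2,8,0,0,0,0,54],[-3,12,0,0,0,0,66],[-3,12,0,0,0,0,80],[-3,12,0,0,0,0,80],[-3,12,0,0,0,0,80],[-3,12,0,0,0,0,72],[-3,12,0,0,0,0,64],[-3,12,0,0,0,0,61],[-2,10,0,0,0,0,58],[-2,9,0,0,0,0,55],[-2,9,0,0,0,0,55]]}}

```text
t: 16.48
position: [0.5297, -0.1069, 0.1272]
ee_rot: [-1.955, -2.459, -0.013]
force: [0.4, 4.2, 1.7]
width: 0.055
```

```bash
python3 gauge.py +s5a
```

```text
16.53 [0.3 3.7 2.2] 0.055
s5a [15.5 20.   7. ] 14
```

Call:
{"fn": "jog_arm", "kwargs": {"targets": [[0.3,-1,0,0,0,0,53],[0.5,-2.5,0,0,0,0,50],[0.5,-2.5,0,0,0,0,50]]}}

```text
t: 16.78
position: [0.5302, -0.1095, 0.1272]
ee_rot: [-1.955, -2.459, -0.013]
force: [0.7, 4.5, 3.7]
width: 0.0501
```

```bash
python3 gauge.py +s5b
```

```text
16.83 [-0.4  4.4  3.4] 0.0503
s5b [12.75 20.    7.  ] 14
```

Call:
{"fn": "jog_arm", "kwargs": {"targets": [[0.3,-1,0,0,0,0,48],[0.4,-1.5,0,0,0,0,47],[0.4,-1.5,0,0,0,0,47]]}}

```text
t: 17.08
position: [0.5306, -0.1108, 0.1272]
ee_rot: [-1.954, -2.459, -0.013]
force: [-2.0, 4.3, 2.8]
width: 0.0468
```

```bash
python3 gauge.py +s5c
```

```text
17.13 [-1.5  2.9  2.7] 0.0471
s5c [11.5 20.   7. ] 14
```

Call:
{"fn": "jog_arm", "kwargs": {"targets": [[0.2,-0.5,0,0,0,0,46],[0.2,-0.5,0,0,0,0,46],[0.2,-0.5,0,0,0,0,46]]}}

```text
t: 17.38
position: [0.5307, -0.111, 0.1271]
ee_rot: [-1.954, -2.459, -0.013]
force: [-0.8, 5.9, 3.7]
width: 0.0459
```

```bash
python3 gauge.py +s5d; python3 - <<'E'
from h import *
a=cv2.imread('pics/s5d.png');s=snapshot("scene")[:,:,::-1]
cv2.imwrite('pics/fin.png',np.hstack([cv2.resize(a[200:320,440:600],(560,420),interpolation=cv2.INTER_CUBIC),cv2.resize(s[210:340,305:375],(226,420),interpolation=cv2.INTER_CUBIC)]))
E
```

```text
17.43 [-1.5  5.1  4.4] 0.046
s5d [11. 21.  7.] 14
```

View pics/fin.png

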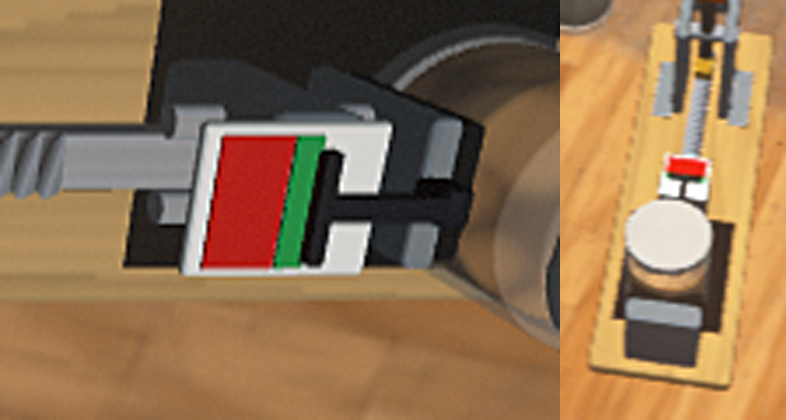

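Wrist zoom: the pointer has moved across the white to the green edge, where parallax shifts it outward. The scene crop shows the jar upright against the V block. Counted from the rest reading it is (22.6−11)/1.53 ≈ 7.6 mm. The released reading of 4.6 mm agrees with the 4–4.8 mm expected from the jaw friction. One small step towards mid-green, then hold.

Call:
{"fn": "jog_arm", "kwargs": {"targets": [[0.1,-0.5,0,0,0,0,45],[0.1,-0.5,0,0,0,0,45],[0.1,-0.5,0,0,0,0,45],[0.1,-0.5,0,0,0,0,45],[0.1,-0.5,0,0,0,0,45],[0.1,-0.5,0,0,0,0,45],[0.1,-0.5,0,0,0,0,45],[0.1,-0.5,0,0,0,0,45],[0.1,-0.5,0,0,0,0,45],[0.1,-0.5,0,0,0,0,45],[0.1,-0.5,0,0,0,0,45],[0.1,-0.5,0,0,0,0,45]]}}

```text
t: 18.48
position: [0.5307, -0.1111, 0.1272]
ee_rot: [-1.953, -2.459, -0.014]
force: [-1.5, 6.4, 4.7]
width: 0.0453
```

```bash
python3 gauge.py +s5e; python3 - <<'E'
from h import *
s=snapshot("scene")[:,:,::-1];z=s[255:278,336:352]
print(z[:,:,::-1].reshape(23,16,3)[:,::2].astype(int).tolist()) if 0 else None
for y in range(252,278): 
    r=s[y,336:352].astype(int);print(y,''.join('R' if p[2]>150 and p[1]<90 else 'G' if p[1]>p[2]+25 and p[1]>p[0]+10 else 'W' if p.min()>140 else 'k' if p.max()<75 else '.' for p in r))
E
```

```text
18.53 [-2.9  5.9  4.8] 0.0447
s5e [10.5 20.   7. ] 14
252 .......WWWWW....
253 .......WWWW.....
254 .......WWWW.W...
255 .......WWWW.....
256 .......WWWW.....
257 ..W...WWWWW.....
258 .WW.WWWWWWWW....
259 .WWRRRRR...WWWWW
260 .WWRRRRRRRRRRRWW
261 .W.RRRRRRRRRRRWW
262 ..RRRRRRRRRRRRWW
263 WW..RRRRRRRRRRWW
264 WWGkkkk.....RRWW
265 WWG...kkkkkkGGG.
266 WWWWWWWk.WWGGGWW
267 WWWWWW..WWWWWWW.
268 WWWWWW..WWWWWWW.
269 WWWWWW..WWWWWWW.
270 .WWWWW..WWWWWWW.
271 ......kk.WWWWWW.
272 WWWWWWWW..k.....
273 WWWWWWWWWW.kkk..
274 WWWWWWWWWWWW.k..
275 WWWWWWWWWWWWW...
276 WWWWWWWWWWWWWW..
277 WWWWWWWWWWWWWWW.
```

The two views bracket the pointer: scene over the green, wrist at its white-side edge. The estimates are 6.8–7.9 mm, so I go just under 1 mm further to sit mid-green.

Call:
{"fn": "jog_arm", "kwargs": {"targets": [[0.1,-0.5,0,0,0,0,44],[0.2,-1,0,0,0,0,43],[0.2,-1,0,0,0,0,43],[0.2,-1,0,0,0,0,43],[0.2,-1,0,0,0,0,43],[0.2,-1,0,0,0,0,43],[0.2,-1,0,0,0,0,43],[0.2,-1,0,0,0,0,43]]}}

```text
t: 19.25
position: [0.5309, -0.112, 0.1274]
ee_rot: [-1.953, -2.459, -0.014]
force: [-1.8, 4.8, 8.8]
width: 0.0432
```

```bash
python3 gauge.py +s5f; python3 - <<'E'
from h import *
s=snapshot("scene")[:,:,::-1]
for y in range(258,270): 
    r=s[y,334:352].astype(int);print(y,''.join('R' if p[2]>150 and p[1]<90 else 'G' if p[1]>p[2]+25 and p[1]>p[0]+10 else 'W' if p.min()>140 else 'k' if p.max()<75 else '.' for p in r))
E
```

```text
19.3 [-1.7  4.3  8.5] 0.0432
s5f [ 9. 20.  7.] 14
258 ...WWWWWWWWWWW....
259 ...WWRR...WWWWWWW.
260 ...WWRRRRRRRRR..WW
261 ...W.RRRRRRRRRRRWW
262 ....RRRRRRRRRRRRWW
263 ..WW.RRRRRRRRRRRWW
264 ..WWGkkk.....RRRWW
265 ..WGGGGGkkkkkkkGG.
266 ..WWWWWGGk.GGGGGW.
267 ..WWWWWW..WWWWWWW.
268 .WWWWWWW..WWWWWWW.
269 .WWWWWWW..WWWWWWW.
```

```bash
python3 -c "
from plant import *
print(job_done())"
```

```text
the job is handed in; nothing more can be done
None
```

The jar with the pale grey lid is standing upright on the clamp's black mat, pressed against the V block, and I handed in while still holding the trigger squeezed. I took it from the worktop, set it between V block and pad and let go. Then I pumped the trigger: four squeezes, three full and one nearly full, then a slow fifth that I stopped part-way and held.

**Gauge:** my last readings put the pad pressed in by about 8 to 9 mm, inside the green (6–11 mm). Two ways of reading the wrist picture disagreed by about 1 mm: 7.8 mm when corrected for viewing angle, 8.9 mm counted from the rest position. The scene camera showed the pointer over the green band. In the wrist picture it looked nearer the white edge, because that camera sees it at an angle.

**Forces:** the last force reading was below 10 N. The highest in any reading was about 20 N, briefly, as the jar touched down on the mat.

**Clamp and jar:** the last picture I viewed, about 2 s before hand-in, showed the jar upright against the V block and the clamp standing. The clamp slid a few millimetres while I was pumping. I did not touch any of the other things. The run ended at 19.3 s.

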